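# Lock the disc spindle and take off its screw cap, thread hand unknown

### The arm

A 6-joint arm with a two-finger parallel gripper is mounted at the origin on a cart in front of the work surface, level with it; the furniture and walls round the work are solid. World frame = base frame: x ahead of the robot, y to its left, z up, the work surface at z = 0. Lengths are in m, angles in rad, forces in N, time in s.
With the tool pointing down it reaches from about 0.4 to 0.925 m from the base axis. Payload 3.4 kg.
Tool frame: the origin (TCP) lies midway between the tips of the shut fingers; the grasp point (between the pads) lies 19 mm behind it; z points along the fingers, y is the line along which they close (so a half turn about z gives the same grasp; the last joint's range is limited). The gripper opens to 85 mm and grips with 20 to 120 N. Pads are 22 mm wide; open, the fingers measure 114 mm over their backs; the gripper's body (76 mm by 85 mm) begins 54 mm behind the grasp point. The pads swing forward as they close: fully open they stand 13 mm farther back than shut.
Start: joints at [-1.335, 0.307, 1.506, -0, 1.328, -0.073], TCP at [0.175, -0.548, 0.231] pointing down, gripper open.
Joint ranges: [-3.12, 3.12], [-1.05, 2.28], [0.14, 2.33], [-1.42, 4.57], [0.1, 2.73], [-2.68, 2.68]. Speed limits (rad/s): [2.57, 2.57, 3.14, 3.14, 3.14, 3.14].

### API

Orientations are given as a unit quaternion [w, x, y, z].
In Python, from bench import bot gives the robot as it stands.
- The arm moves only by the tool shift_gripper, called after "Call:" as a command line: name --argument value ..., lists and objects as JSON in quotes. Schema: {"type":"object","properties":{"moves":{"type":"string"},"force":{"type":"number"},"only":{"type":"string"},"quiet":{"type":"boolean"},"lines":{"type":"string"}},"required":["moves"],"additionalProperties":false}. moves is a string of 1 to 12 rows, one to a line, with the numbers parted by spaces; each row has 5 numbers: the finger opening in m, then dx, dy, dz in m, then a turn about the tool's z in rad; each row is the pose to reach, as a shift and turn from the pose commanded when the call began, along the tool's axes at that moment; what a row does not reach only later rows make up. A row lasts 1/12 s, in which the tool goes at most 0.0417 m and 0.125 rad, less where a joint would pass 70% of its speed; a pose out of reach is approached as far as the arm can. The fingers move at their own pace and stop on an object; force is the grip in N (left out, the last holds). Time passes only in rows, so rows that do not move let the fingers close. The tool returns the time, the measured TCP pose, the force, the opening and the grip force at its end. only (a regular expression) keeps the lines of the reply that match it, lines (a string "A,B") keeps lines A to B, and quiet returns only ok. Input that does not fit is refused with a message, and nothing moves.
- bot.sense(): the state, without advancing time (a new reading comes with each control period).
- bot.read_camera(name): name is "side" or "top"; returns (picture, depth): 400x640x3 uint8, blue, green, red; 400x640 float32, m along the optical axis (not along the pixel's ray), 0 where there is no reading.
- bot.camera_params(name): a dict with "K" (3x3 intrinsics, pixels), "R" (3x3) and "t" (3): a world point X has camera coordinates R X + t. Camera axes: x right, y down, z forward; pixel columns grow to the right and rows downward; lengths in m; the calibration is good to about 2 mm. A picture is of the moment at which its call begins. camera_params takes no time and is no camera call.
- bot.finish_job(): hands the job in; it is judged then, once.
The state is a dict: "clock": time; "joint_pos": joint angles; "qd": joint speeds; "joint_torque": joint torques, N m; "ee_pos": TCP position; "ee_rot": TCP orientation; "ft_force": force on the tool from outside, world axes, zero at the start; "ft_torque": the same for the moment, N m; "finger_gap": finger opening in m; "finger_force": force on a finger pad.
Only numpy, scipy, OpenCV 4.12 (cv2) and the standard library are available. Lean on these libraries where they do the work, as an engineer would, in place of code of your own. Each camera call takes 0.05 s, during which the arm holds its last target. There are 200 camera calls.

### The job

The screw cap has to come off the disc spindle so that a colleague can change the toothed discs clamped under it. First slide the loose forked lock plate along the bench, without lifting it, fully home into the channel of the spindle stand so that its fork keeps the spindle from turning; then unscrew the cap: nobody noted whether this spindle has a left-hand or a right-hand thread, so try one way and, if it stays tight, the other. Lift the loosened cap about 10 cm straight up and finish while still holding it there, upright, with the lock plate left home and the loose core, stop plate and screw carton left where they are.

Things in the scene. Friction and masses are not known exactly. Their poses are not given: they have to be found in the camera images.
- stand: Spindle stand, grey, bolted down: U-shaped channel, 14 mm high, 94 mm wide, open to its own -x. Origin: on the bench, on the spindle's axis, z up. Rails' inner faces 58 mm apart, parallel to x, from x = -30 to +26 mm. The lock plate slides in along +x until its slot's bottom meets the spindle's round foot at x = -19 mm; stand and plate origins then coincide, x axes parallel.
- channel_mouth (a point): Middle of the channel's mouth, at stand x = -53 mm, z = 7 mm. From here two flared lead-ins (14 mm high) narrow the opening from about 75 mm to 58 mm at x = -30 mm. Overhead, from 0.39 m up, a shelf begins about 0.1 m to the left of the spindle's axis: keep the wrist from leaning that way.
- spindle_nose (a point): Top end of the spindle, on the stand's axis, z = 69 mm, hidden in the cap. The spindle carries two black toothed discs (up to 68 mm across, z = 24 to 42 mm). It spins freely both ways until the plate is home; the fork then grips two flats (26 mm apart, parallel to stand x at the start, z = 5 to 20 mm) and leaves about 10 degrees of play each way.
- lock_plate: Lock plate: loose flat steel fork on the bench, 100 x 54 x 12 mm, 0.32 to 0.52 kg. x runs along it to the fork's open end. Origin: on its underside, where the spindle's axis lies in the slot when home. Two 11.5 mm round-nosed prongs with a 31 mm slot between run from x = -19 (slot's bottom) to +21 mm; the solid part runs back to x = -79 mm.
- plate_fin (a point): Middle of the top edge of the upright fin to hold the lock plate by: 12 mm thick (plate y), 24 mm long (plate x), from z = 12 to 72 mm above the plate's underside, centred at plate x = -63 mm, y = 0. When home it is 63 mm from the spindle axis. A wooden grid box, 98 mm high, stands to its right, at the nearest 45 mm from the fin: open the fingers only part way.
- cap: Screw cap: knurled round aluminium cap, 54 mm in diameter, 36 mm high, 0.1 to 0.17 kg. Origin: centre of its lower rim, z up. At the start it sits screwed on the spindle, lower rim on the upper disc at z = 42 mm. Lugged coarse thread: a turn of 75 to 110 degrees (1.3 to 1.9 rad, play included) the right way frees it, without raising it; it then lifts straight off.
- cap_top (a point): Centre of the cap's top face, 36 mm above its lower rim. Turned the wrong way the cap meets a hard stop after about 5 degrees plus the spindle's play, and it cannot be lifted while on the thread. It loosens either anticlockwise or clockwise seen from above; this differs from start to start and cannot be seen.
- spare_core: Bystander: loose black winding core standing on the bench, 62 mm in diameter, 122 mm high. Origin: centre of its underside.
- stop_plate: Bystander: steel stop plate with two holes, 40 x 64 x 12 mm, lying flat. Origin: centre of its underside.
- screw_box: Bystander: small brown carton of screws, 56 x 80 x 40 mm. Origin: centre of its underside.

How it is judged:
On the way, in this order (a step that is already met when the one before it is completed fails the run):
1. the lock plate is fully home in the stand's channel, the cap still screwed on (x of lock_plate in the frame of stand above -0.006 m and y of lock_plate in the frame of stand between -0.005 and 0.005 m and angle between the x axis of lock_plate and the x axis of stand, either way round below 0.1 rad and height (world z) of lock_plate below 0.006 m and z of cap in the frame of stand below 0.05 m), for 0.2 s.
2. with the lock plate home, the cap is unscrewed: turned by more than 0.85 rad either way while still down on the spindle (all of step 1 and horizontal distance between cap and stand below 0.01 m and angle between the x axis of cap and the x axis of stand, either way round above 0.85 rad), for 0.1 s.
At the end, for the whole second after the job is handed in: The fingers hold the cap still and upright (within 20 degrees), its lower rim at least 70 mm above where it sat and within 50 mm of the spindle's axis; the lock plate lies home in the stand: within 6 mm of its stop, 5 mm sideways and 0.1 rad (x of lock_plate in the frame of stand above -0.006 m and y of lock_plate in the frame of stand between -0.005 and 0.005 m and angle between the x axis of lock_plate and the x axis of stand, either way round below 0.1 rad and height (world z) of lock_plate below 0.006 m and z of cap in the frame of stand above 0.112 m and angle between cap's own z axis and vertical below 0.35 rad and horizontal distance between cap and stand below 0.05 m and contact force between cap and the fingers above 1 N and linear speed of cap below 0.03 m/s); the arm keeps its last pose, push and grip.
It fails at once if the lock plate is lifted off the bench by more than 20 mm (height (world z) of lock_plate above 0.02 m).
It fails at once if the loose winding core is shifted by more than 30 mm (distance of spare_core from where it was at the start of the episode above 0.03 m).
It fails at once if the stop plate is shifted by more than 30 mm (distance of stop_plate from where it was at the start of the episode above 0.03 m).
It fails at once if the carton of screws is shifted by more than 30 mm (distance of screw_box from where it was at the start of the episode above 0.03 m).
It also fails if it takes over 58 s, if anything falls off the work surface, if the arm or the gripper's body presses on something with over 40 N, if the wrist force passes 120 N, or if a joint passes its speed limit or range.

## Working session

There is one attempt and no reset: what is moved stays moved. The work goes in short steps, Python scripts to look and compute and a tool call to move; the robot and the scene stay as the last step left them, time stands still between calls to the robot, and variables do not carry over. Pictures are saved under pics/ and viewed, at most 10 in all, crops included, and the job is handed in when it is done.

```bash
ls; mkdir -p pics
```

Run:
```python
from bench import bot
import cv2,numpy as np
for n in("side","top"):
    p,d=bot.read_camera(n); cv2.imwrite(f"pics/{n}0.png",p); np.save(f"pics/{n}0.npy",d)
    c=bot.camera_params(n); print(n,c["K"],c["R"],c["t"])
print(bot.sense())
```

```text
bench.py
pics
side [[514.62907812   0.         323.8835202 ]
 [  0.         514.62907812 201.41102984]
 [  0.           0.           1.        ]] [[-0.89830283 -0.4393532  -0.00455942]
 [-0.20406598  0.42637888 -0.88122535]
 [ 0.38911322 -0.79067681 -0.4726744 ]] [0.4203861  0.24454791 0.77994792]
top [[437.04162556   0.         320.17476376]
 [  0.         437.04162556 210.19435388]
 [  0.           0.           1.        ]] [[ 0.01041149 -0.99994313 -0.00231033]
 [-0.99079777 -0.0100044  -0.13498033]
 [ 0.13494954  0.00369442 -0.99084558]] [-0.17986751  0.55497328  0.86844242]
{'clock': 0.1, 'joint_pos': array([-1.33449704e+00,  3.07497325e-01,  1.50756107e+00,  9.63935686e-06,
        1.32844409e+00, -7.35001058e-02]), 'qd': array([-1.33040182e-03, -2.26292928e-03, -1.47855551e-03,  8.01475485e-05,
        1.64752383e-03, -2.09345787e-03]), 'joint_torque': array([ 5.27971824e-04, -4.58529961e+01, -2.52607387e+01, -9.75571675e-05,
        5.56609055e-03, -9.62540554e-06]), 'ee_pos': array([ 0.17512557, -0.5469972 ,  0.23046677]), 'ee_rot': array([-9.52136894e-04,  9.88026739e-01,  1.54279780e-01, -7.29819227e-05]), 'ft_force': array([ 1.09244791, -0.23589492,  0.04277006]), 'ft_torque': array([0.02079507, 0.02180636, 0.00440965]), 'finger_force': 0.0, 'finger_gap': 0.08499380377063218}
```

View pics/top0.png

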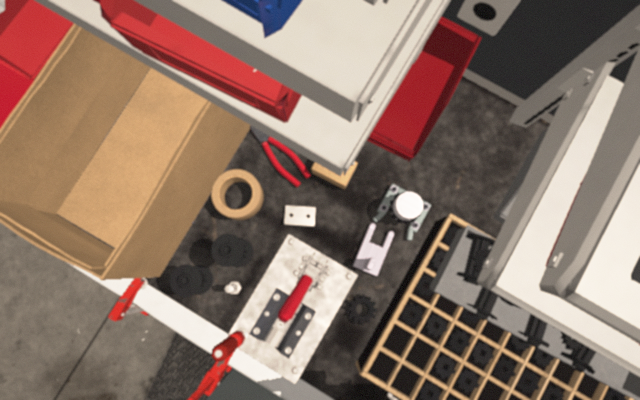

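View pics/side0.png

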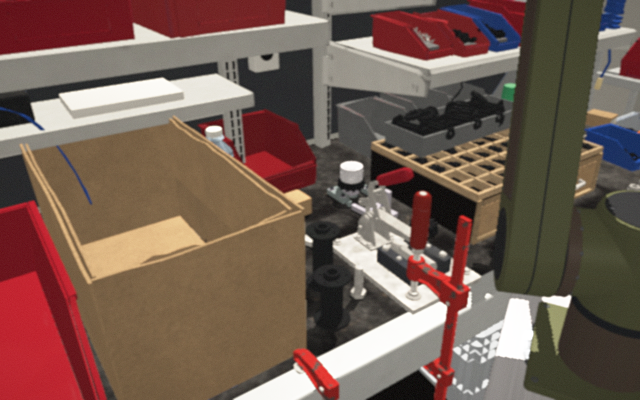

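The top view shows the cap at (408,206), the stand around it, the plate at about (375,248) with its fork pointing up, and the grid box to its right. The stop plate is at (300,215), the carton at (335,175) and black cores at (228,250). The side view shows the cap at (350,175). Next I'll zoom in and measure.

Create h.py:
```python
import numpy as np,cv2
from bench import bot
def cam(n):
    c=bot.camera_params(n); return [np.array(c[k]) for k in("K","R","t")]
def ray(n,uv,z):
    K,R,t=cam(n); C=-R.T@t; d=R.T@np.linalg.inv(K)@np.array([uv[0],uv[1],1.]); return C+d*(z-C[2])/d[2]
def proj(n,X):
    K,R,t=cam(n); q=K@(R@np.array(X)+t); return q[:2]/q[2]
def cloud(n,d):
    K,R,t=cam(n); v,u=np.indices(d.shape); P=np.stack([(u-K[0,2])/K[0,0]*d,(v-K[1,2])/K[1,1]*d,d],-1)
    return (P-t)@R
```

Run:
```python
from h import *
for n,(u0,u1,v0,v1) in dict(top=(330,460,160,310),side=(290,430,140,240)).items():
    p=cv2.imread(f"pics/{n}0.png"); s=5 if n=="side" else 4
    cv2.imwrite(f"pics/{n}c.png",cv2.resize(p[v0:v1,u0:u1],None,fx=s,fy=s,interpolation=cv2.INTER_CUBIC))
    P=cloud(n,np.load(f"pics/{n}0.npy")); K,R,t=cam(n); print(n,"cam",-R.T@t)
p=cv2.imread("pics/top0.png");P=cloud("top",np.load("pics/top0.npy"))
for uv in[(408,206),(370,265),(376,246),(340,340),(400,190)]: print(uv,P[uv[1],uv[0]].round(3),p[uv[1],uv[0]])
```

```text
top cam [ 0.43454307 -0.17751349  0.93498726]
side cam [0.12404988 0.69711465 0.58607995]
(408, 206) [ 0.561 -0.348  0.078] [249 251 253]
(370, 265) [ 0.445 -0.273  0.073] [236 235 246]
(376, 246) [ 0.485 -0.292  0.014] [224 223 235]
(340, 340) [ 0.29  -0.218 -0.002] [34 35 40]
(400, 190) [ 0.606 -0.345  0.013] [175 185 182]
```

View pics/topc.png

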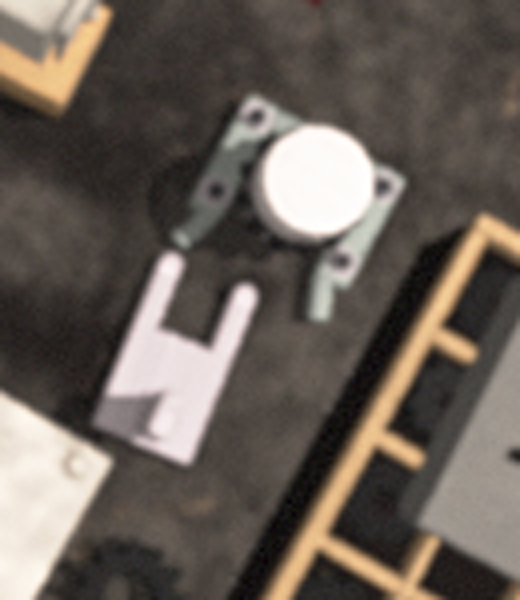

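View pics/sidec.png

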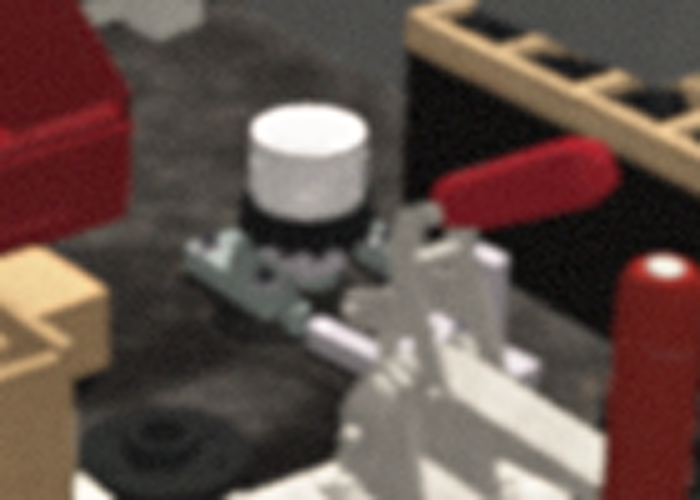

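The crops show the plate's prong tips at crop (172,252) and (245,285) and its rear corners at (95,428) and (190,466). The stand's back corners are at (253,95) and (405,180). The plate lies left of and short of the mouth.

Run:
```python
from h import *
p=cv2.imread("pics/top0.png").astype(int);P=cloud("top",np.load("pics/top0.npy"))
c=lambda u,v,z:ray("top",(330+(u+.5)/4-.5,160+(v+.5)/4-.5),z)[:2]
# cap
H=P[...,2]; reg=np.zeros(H.shape,bool); reg[180:235,385:440]=1
m=reg&(p.min(2)>225)
cn=max(cv2.findContours(m.astype(np.uint8),0,1)[0],key=cv2.contourArea)
e=cv2.minEnclosingCircle(cn);print("cap",e,ray("top",e[0],.078), "depth z",np.median(H[m]))
cap=ray("top",e[0],.078)[:2]
# side cap top ellipse centre (crop 5x, 290,140)
print("cap side",ray("side",(290+309/5,140+130/5),.078))
bl,br=c(253,95,.014),c(405,180,.014); print("stand back",bl,br,np.linalg.norm(bl-br))
yd=(bl-br)/np.linalg.norm(bl-br); xd=np.array([yd[1],-yd[0]])
print("yaw back edge",np.degrees(np.arctan2(*xd[::-1])),"cap rel bl/br",(bl-cap)@xd,(bl-cap)@yd,(br-cap)@xd,(br-cap)@yd)
# right rail outer edge
a,b=c(405,183,.014),c(347,285,.014);d=a-b;print("right rail yaw",np.degrees(np.arctan2(d[1],d[0])))
a,b=c(240,105,.014),c(190,212,.014);d=a-b;print("left rail yaw",np.degrees(np.arctan2(d[1],d[0])))
# plate: pink mask
reg[:]=0;reg[220:280,350:398]=1
m=reg&(p[...,2]-p[...,1]>5)&(p.sum(2)>330)
k=cv2.findContours(m.astype(np.uint8),0,1)[0];k=max(k,key=cv2.contourArea)
r=cv2.minAreaRect(np.array([ray("top",q[0].astype(float),.012)[:2] for q in k],np.float32)*1000);print("plate rect",r, len(k))
T=[c(172,252,.012),c(245,285,.012),c(95,428,.012),c(190,466,.012)];print("pl pts",np.round(T,4))
d=(T[0]+T[1]-T[2]-T[3]);print("plate yaw",np.degrees(np.arctan2(d[1],d[0])),np.linalg.norm(d)/2)
f=reg&(H>.06)&(H<.085);print("fin top",f.sum(),P[f].mean(0),np.ptp(P[f],0))
if f.sum()>3:print(cv2.minAreaRect((P[f][:,:2]*1000).astype(np.float32)))
# stand green mask z~14
reg[:]=0;reg[180:245,370:435]=1
g=reg&(abs(H-.013)<.006)&(p.sum(2)>250);q=P[g][:,:2];print("stand mask",g.sum(),cv2.minAreaRect((q*1000).astype(np.float32)))
```

```text
cap ((409.5, 204.5), 13.285429954528809) [ 0.56443616 -0.35119544  0.078     ] depth z 0.07819708324045202
cap side [ 0.56082604 -0.34280156  0.078     ]
stand back [ 0.61957731 -0.32932857] [ 0.57432537 -0.40964982] 0.09219133247444755
yaw back edge -29.39634082955765 cap rel bl/br 0.03730814714726621 0.04611733620020835 0.03730814714726621 -0.046073996274239214
right rail yaw -30.221094238366966
left rail yaw -25.085338411259936
plate rect ((479.166259765625, -287.7054748535156), (57.011470794677734, 102.0970458984375), 67.7082748413086) 161
pl pts [[ 0.5347 -0.2857]
 [ 0.5176 -0.3242]
 [ 0.4417 -0.2448]
 [ 0.4225 -0.2944]]
plate yaw -20.5759152194046 0.10046049819841744
fin top 78 [ 0.44778227 -0.27456759  0.07041292] [0.02152272 0.01666128 0.01438682]
((447.54010009765625, -274.9707336425781), (11.787717819213867, 23.31058120727539), 68.32726287841797)
stand mask 681 ((536.9803466796875, -336.182373046875), (93.89562225341797, 137.64816284179688), 61.116825103759766)
```

Run:
```python
from h import *
for n in("top","side"):
    P=cloud(n,np.load(f"pics/{n}0.npy"));p=cv2.imread(f"pics/{n}0.png").astype(int)
    b=(abs(P[...,0]-.563)<.05)&(abs(P[...,1]+.348)<.05)
    m=b&(abs(P[...,2]-.078)<.004)
    q=P[m];print(n,m.sum(),q.mean(0),cv2.minEnclosingCircle((q[:,:2]*1000).astype(np.float32)))
    for z in (200,215,230):
        mm=(b&(p.min(2)>z)&(P[...,2]>.07)).astype(np.uint8); v,u=np.nonzero(mm)
        print(z,mm.sum(),u.mean(),v.mean(),np.ptp(u)+1,np.ptp(v)+1,ray(n,(u.mean(),v.mean()),.078))
    f=(abs(P[...,0]-.447)<.03)&(abs(P[...,1]+.275)<.03)&(abs(P[...,2]-.072)<.006)
    if f.sum():print("fin",f.sum(),P[f].mean(0))
    for a in [(.5,-.46,.098)]: pass
```

```text
top 572 [ 0.56336269 -0.35031326  0.07801281] ((563.99755859375, -350.3758544921875), 27.11928939819336)
200 558 409.15232974910396 204.70967741935485 27 26 [ 0.56400909 -0.3504997   0.078     ]
215 544 409.2922794117647 204.7297794117647 27 26 [ 0.5639716  -0.35077617  0.078     ]
230 529 409.3553875236295 204.6880907372401 26 26 [ 0.56405639 -0.35090258  0.078     ]
fin 73 [ 0.44787911 -0.27492269  0.07099206]
side 183 [ 0.56281524 -0.34076012  0.07760678] ((564.783203125, -343.4764099121094), 28.18520736694336)
200 160 350.98125 165.875 21 9 [ 0.56288389 -0.34262588  0.078     ]
215 153 351.15686274509807 165.79084967320262 21 9 [ 0.5626988  -0.34325658  0.078     ]
230 141 351.20567375886526 165.59574468085106 21 9 [ 0.56304472 -0.34435095  0.078     ]
fin 24 [ 0.44297677 -0.26695295  0.07037002]
```

Run:
```python
from h import *
np.set_printoptions(linewidth=220,suppress=True)
P=np.concatenate([cloud(n,np.load(f"pics/{n}0.npy"))[np.load(f"pics/{n}0.npy")>0] for n in("top","side")])
xs=np.arange(.0,.8,.05);ys=np.arange(-.75,.05,.05)
print("cols y",ys.round(2))
for x in xs[::-1]:
    print(round(x,2),[ (int(1000*np.percentile(P[k][:,2],98)) if (k:=(abs(P[:,0]-x)<.025)&(abs(P[:,1]-y)<.025)).sum()>3 else -1) for y in ys])
```

```text
cols y [-0.75 -0.7  -0.65 -0.6  -0.55 -0.5  -0.45 -0.4  -0.35 -0.3  -0.25 -0.2  -0.15 -0.1  -0.05  0.  ]
0.75 [361, 361, 119, 399, 3, 3, 3, 135, 428, 434, 265, 266, 263, 214, 248, 448]
0.7 [358, 306, 308, 404, 417, 3, 3, 107, 76, 434, 434, -1, 2, 445, 446, 504]
0.65 [123, 308, 309, 310, 444, 3, 3, 3, 64, 3, 637, 637, 638, 637, 630, 506]
0.6 [133, 117, -1, 392, 457, 482, 3, 14, 80, 42, 637, 637, 672, 643, 430, 47]
0.55 [133, 132, 391, 391, 382, 502, 286, 116, 80, 75, 3, 638, 636, 14, 48, 49]
0.5 [392, 385, 387, 382, 381, 504, 503, 166, 15, 14, 13, 3, 15, 21, 113, 121]
0.45 [397, 390, 384, 381, 350, 511, 504, 475, 116, 71, 72, 108, 152, 22, 114, 121]
0.4 [200, 387, 381, 366, 349, 504, 504, 496, 154, 104, 20, 80, 192, 193, 35, 62]
0.35 [399, 383, 369, 332, 318, 487, 182, 120, 118, 116, 20, 16, 203, 206, 49, 15]
0.3 [387, 345, 336, 309, 299, 164, 118, 118, 118, 117, 115, 14, 50, 84, 210, 217]
0.25 [352, 311, 300, 171, 118, 118, 118, 118, 118, 118, 116, 2, 20, 50, 16, 184]
0.2 [117, 118, 118, 118, 119, 117, 119, 117, 118, 115, 2, 3, 13, 480, 493, 502]
0.15 [-1, -1, -1, -1, -1, -1, -1, -1, -265, 0, 0, 3, 2, 1, 1, 507]
0.1 [-1, -1, -1, 118, 117, -1, -1, -1, -1, -1, -1, -1, 0, 13, 13, 504]
0.05 [-1, -1, 117, 117, 116, 52, -1, -1, -1, -1, -1, -1, 1, 14, 265, 265]
0.0 [2, 2, 2, 2, 2, -1, -1, -1, -1, -1, -1, -1, -1, -1, 265, 265]
```
The arm missing from top view at (0.175,-0.547,0.23)—(0.2,-0.55) height 119... and side heights 300-500 at (0.3-0.5, -0.5) are the arm as seen by side? No: arm at side camera's ray... side camera at (0.12,0.70), the arm appears at px 500-640, near. Arm base at 0,0 → proj? and points at (0.0,0.0,.5)... Side-only heights -0.55..: shelf at 0.38 with y -0.5..-0.75 x .35-.55: white tray seen in top view right (z .38-.5). Is there a shelf at right at height 0.39? Tool path: gripper at z 0.23 with wrist/forearm over... The shelf right: at x .3-.6, y<-.42 at heights .3-.5. Path from (0.175,-0.547) to (.448,-.275): safest to go first −y→ i.e., swing around base: radius const 0.575 → then at angle -31.5, radius .525. Chord would pass mid (.31,-.41) radius .514. Obstacle cells near: (0.3,-0.55) z 0.3; (0.35,-0.45) .18; (.4,-.4) .5 (side? edge). The arm's forearm is at smaller radius and higher. Chord better than arc. Even better: reduce radius first: go to (0.2,-0.44)... then swing. Chord min radius .514. Wrist is above TCP, body radius ~6 cm. Point (.4,-.4,.496) vs chord: line x-y=.722 ; point x-y=.8 → 5.5cm distance from TCP path. Hmm tight for the gripper at mid-chord. TCP path at the end (.448,-.275). Go inside: via (.24,-.35)?? radius .424 ok (≥0.4). Then to (.40,-.24)(r .466) and then fin. At z=0.231 clearance over box 0.118: 0.11. Body fine. Red toggle handle height .2 at (.35-.4,-.1..-.15): gripper half width ~6cm: fin at y -.275. (.40,-.24): 9cm from -.15. Okay but "z of TCP .23" above .206 anyway.

Run:
```python
from h import *
P=cloud("top",np.load("pics/top0.npy"))
for uv in[(515,265),(505,258),(530,215),(560,220),(560,290),(580,130),(545,170),(520,110),(600,310),(620,290),(455,270),(470,240)]:print(uv,P[uv[1],uv[0]].round(3))
```

```text
(515, 265) [ 0.444 -0.452  0.311]
(505, 258) [ 0.454 -0.444  0.297]
(530, 215) [ 0.517 -0.481  0.302]
(560, 220) [ 0.509 -0.521  0.308]
(560, 290) [ 0.417 -0.422  0.48 ]
(580, 130) [ 0.643 -0.558  0.309]
(545, 170) [ 0.588 -0.515  0.287]
(520, 110) [ 0.773 -0.594  0.047]
(600, 310) [ 0.398 -0.451  0.498]
(620, 290) [ 0.418 -0.468  0.503]
(455, 270) [ 0.437 -0.425  0.12 ]
(470, 240) [ 0.492 -0.454  0.121]
```

Run:
```python
import cv2
p=cv2.imread("pics/top0.png");cv2.imwrite("pics/tr.png",cv2.resize(p[0:400,400:640],None,fx=1.5,fy=1.5))
```

```text
(no output)
```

View pics/tr.png

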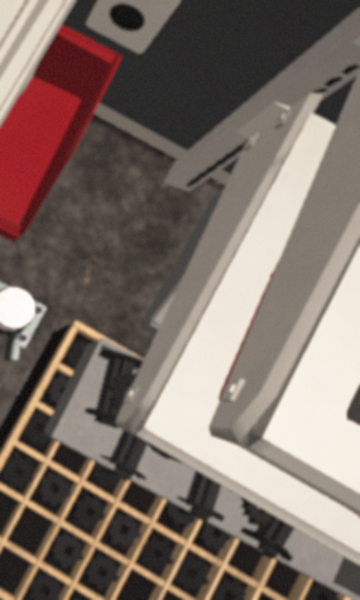

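The right-hand shelf's lower edge (z 0.30 to 0.50) has its corner near (0.45,-0.44). I'll therefore route on the inside, closer to the base, and go to the fin from there.

Add to h.py:
```python
from scipy.spatial.transform import Rotation as Ro
def rel(xyz,yaw=None):
    s=bot.sense(); w,x,y,z=s["ee_rot"]; R=Ro.from_quat([x,y,z,w]).as_matrix()
    cy=np.arctan2(R[1,0],R[0,0]); d=R.T@(np.array(xyz)-s["ee_pos"])
    o=["shift",d.round(4)]
    if yaw is not None:o+=["turn",round(float(-((np.radians(yaw)-cy+np.pi)%(2*np.pi)-np.pi)),3)]
    print(*o,"yaw",round(float(np.degrees(cy)),2),"pos",s["ee_pos"].round(4),"j",s["joint_pos"].round(2),"F",s["ft_force"].round(1),"t",s["clock"])
```

```text
(no output)
```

Call:
shift_gripper --moves "0.04 0.122 -0.168 0 0.35\n0.04 0.122 -0.168 0 0.69\n0.04 0.122 -0.168 0 0.69\n0.04 0.122 -0.168 0 0.69\n0.04 0.122 -0.168 0 0.69\n0.04 0.308 -0.224 0 0.69\n0.04 0.308 -0.224 0 0.69\n0.04 0.308 -0.224 0 0.69\n0.04 0.308 -0.224 0 0.69\n0.04 0.308 -0.224 0 0.69\n0.04 0.308 -0.224 0 0.69\n0.04 0.308 -0.224 0 0.69" --force 40

```text
clock: 1.1
ee_pos: [0.4011, -0.2392, 0.2309]
ee_rot: [-0.0, 0.982, -0.187, -0.0]
ft_force: [-0.3, -0.2, 0.1]
finger_gap: 0.0403
finger_force: 0.0
```

```bash
python3 -c "
from h import *
rel((.448,-.275,.036),-22)"
```

```text
shift [0.057  0.016  0.1948] turn 0.008 yaw -21.56 pos [ 0.4011 -0.2392  0.2309] j [-0.63  0.16  1.72 -0.    1.27  1.32] F [-0.3 -0.2  0.1] t 1.1
```

Call:
shift_gripper --moves "0.04 0.057 0.016 0.0 0.008\n0.04 0.057 0.016 0.02 0.008\n0.04 0.057 0.016 0.06 0.008\n0.04 0.057 0.016 0.1 0.008\n0.04 0.057 0.016 0.13 0.008\n0.04 0.057 0.016 0.13 0.008"

```text
clock: 1.6
ee_pos: [0.4416, -0.2743, 0.0955]
ee_rot: [-0.003, 0.981, -0.194, -0.006]
ft_force: [-1.3, 0.1, 0.2]
finger_gap: 0.0401
finger_force: 0.0
```

Run:
```python
from h import *
rel((.448,-.275,.036),-22)
p,d=bot.read_camera("side");K,R,t=cam("side");u,v=proj("side",(.45,-.275,.08)).astype(int);print(u,v)
cv2.imwrite("pics/s1.png",cv2.resize(p[v-70:v+50,u-80:u+80],None,fx=5,fy=5,interpolation=2))
```

```text
shift [ 0.007  -0.0016  0.0594] turn -0.006 yaw -22.34 pos [ 0.4416 -0.2743  0.0955] j [-0.64  0.38  1.79 -0.    0.98  1.32] F [-1.3  0.1  0.2] t 1.6
385 185
```

View pics/s1.png

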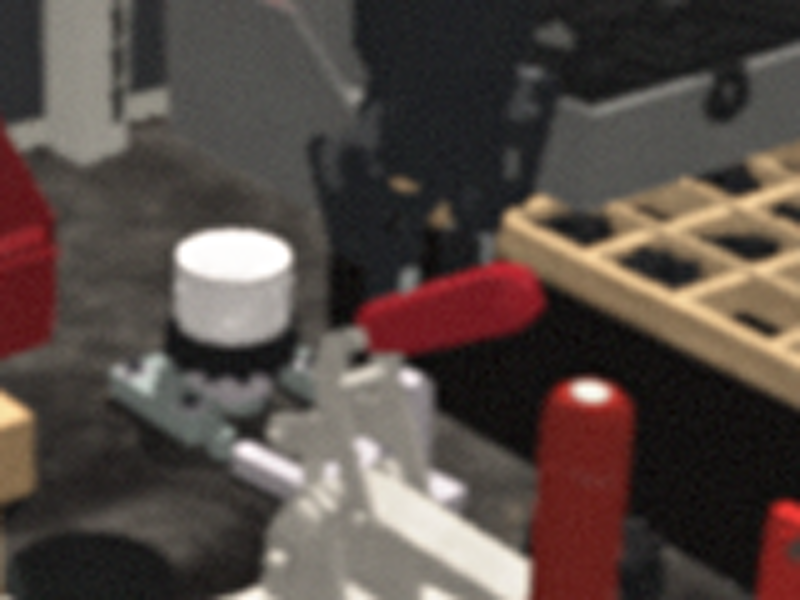

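The fingers stand above and astride the fin (fin top at crop about (415,375), fingertips at about (345,290) and (480,255)). I'll descend and close.

Call:
shift_gripper --moves "0.04 0 0 0.02 0\n0.04 0 0 0.04 0\n0.04 0 0 0.062 0\n0.04 0 0 0.062 0\n0.04 0 0 0.062 0\n0 0 0 0.062 0\n0 0 0 0.062 0\n0 0 0 0.062 0\n0 0 0 0.062 0\n0 0 0 0.062 0\n0 0 0 0.062 0" --force 40

```text
clock: 2.57
ee_pos: [0.4483, -0.2766, 0.0412]
ee_rot: [0.0, 0.981, -0.193, 0.001]
ft_force: [-0.4, 3.5, 7.3]
finger_gap: 0.0112
finger_force: 45.9
```

```bash
python3 -c "
from h import *
rel((.5092,-.3194,.036),-29.5)"
```

```text
shift [0.0725 0.0165 0.0054] turn 0.127 yaw -22.24 pos [ 0.4483 -0.2766  0.0412] j [-0.63  0.46  1.84  0.    0.84  1.33] F [-0.4  3.5  7.3] t 2.5667
```

Call:
shift_gripper --moves "0 -0.012 0 -0.002 0\n0 -0.012 0.006 -0.002 0.06\n0 -0.012 0.006 -0.002 0.127\n0 -0.012 0.006 -0.002 0.127\n0 -0.012 0.006 -0.002 0.127" --force 50

```text
clock: 2.98
ee_pos: [0.4326, -0.2769, 0.0413]
ee_rot: [-0.0, 0.967, -0.254, -0.001]
ft_force: [-1.6, -0.6, -2.8]
finger_gap: 0.0117
finger_force: 49.9
```

Run:
```python
from h import *
rel((.5092,-.3194,.036),-29.5)
p,d=bot.read_camera("top");cv2.imwrite("pics/t2.png",cv2.resize(p[160:310,330:460],None,fx=4,fy=4,interpolation=2))
```

```text
shift [ 0.0875 -0.0006  0.0051] turn 0.002 yaw -29.41 pos [ 0.4326 -0.2769  0.0413] j [-0.65  0.45  1.87 -0.    0.83  1.43] F [-1.6 -0.6 -2.8] t 2.9833
```

View pics/t2.png

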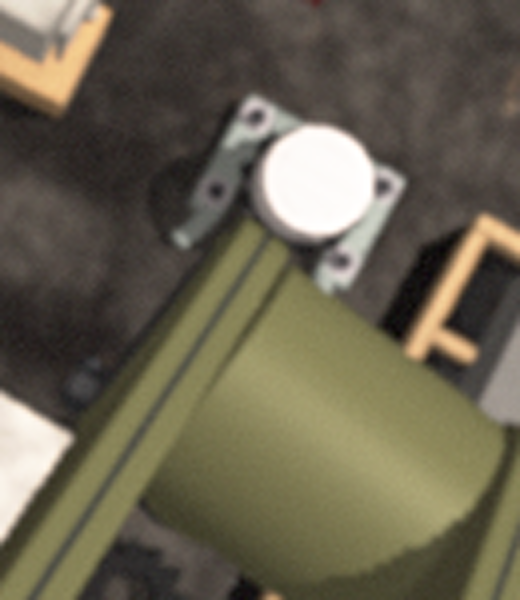

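The arm hides the plate in this view. The force is small and yaw is -29.4 degrees, so I'll slide along the stand's +x and watch the force.

Call:
shift_gripper --moves "0 0.01 0 0 0\n0 0.02 0 0 0\n0 0.03 0 0 0\n0 0.04 0 0 0\n0 0.05 0 0 0\n0 0.06 0 0 0\n0 0.06 0 0 0" --force 60

```text
clock: 3.62
ee_pos: [0.488, -0.3073, 0.0414]
ee_rot: [-0.0, 0.967, -0.254, 0.001]
ft_force: [0.4, 4.5, -1.4]
finger_gap: 0.0109
finger_force: 59.3
```

```bash
python3 -c "
from h import *
rel((.5092,-.3194,.036),-29.5)"
```

```text
shift [0.0244 0.0001 0.0054] turn 0.0 yaw -29.48 pos [ 0.488  -0.3073  0.0414] j [-0.64  0.51  1.73  0.    0.9   1.45] F [ 0.4  4.5 -1.4] t 3.6167
```

Call:
shift_gripper --moves "0 0.008 0 0 0\n0 0.016 0 0 0\n0 0.02 0 0 0\n0 0.024 0 0 0\n0 0.024 0 0 0"

```text
clock: 4.03
ee_pos: [0.5055, -0.3168, 0.0412]
ee_rot: [-0.001, 0.967, -0.254, -0.003]
ft_force: [-4.4, 6.6, 6.2]
finger_gap: 0.011
finger_force: 60.3
```

```bash
python3 -c "
from h import *
rel((.5092,-.3194,.036),-29.5)"
```

```text
shift [0.0046 0.0004 0.0052] turn 0.0 yaw -29.48 pos [ 0.5055 -0.3168  0.0412] j [-0.63  0.53  1.68  0.    0.94  1.45] F [-4.4  6.6  6.2] t 4.0333
```

Call:
shift_gripper --moves "0 0.003 0 0 0\n0 0.006 0 0 0\n0 0.006 0 0 0\n0 0.006 0 0 0"

```text
clock: 4.37
ee_pos: [0.5107, -0.3197, 0.0413]
ee_rot: [-0.001, 0.967, -0.254, -0.002]
ft_force: [-4.4, 6.3, 3.7]
finger_gap: 0.0112
finger_force: 60.3
```

```bash
python3 -c "
from h import *
rel((.5092,-.3194,.036),-29.5)"
```

```text
shift [-0.0014  0.0004  0.0053] turn 0.0 yaw -29.49 pos [ 0.5107 -0.3197  0.0413] j [-0.63  0.54  1.67  0.    0.94  1.45] F [-4.4  6.3  3.7] t 4.3667
```

Call:
shift_gripper --moves "0 0.003 0 0 0\n0 0.006 0 0 0\n0 0.006 0 0 0\n0 0.006 0 0 0"

```text
clock: 4.7
ee_pos: [0.5108, -0.3198, 0.0413]
ee_rot: [-0.003, 0.967, -0.254, -0.007]
ft_force: [-14.8, 11.7, 15.3]
finger_gap: 0.0113
finger_force: 61.8
```

```bash
python3 -c "
from h import *
rel((.5092,-.3194,.036),-29.5)"
```

```text
shift [-0.0015  0.0005  0.0054] turn 0.001 yaw -29.46 pos [ 0.5108 -0.3198  0.0413] j [-0.63  0.54  1.66 -0.    0.96  1.46] F [-14.8  11.7  15.3] t 4.7
```

The plate stopped within 2 mm of the predicted home position, with the force rising. I'll press once more to confirm, then relax, open and go up. Then I'll look.

Call:
shift_gripper --moves "0 0.005 0 0 0\n0 0.005 0 0 0\n0 0.005 0 0 0"

```text
clock: 4.95
ee_pos: [0.5111, -0.3198, 0.0415]
ee_rot: [-0.004, 0.967, -0.254, -0.011]
ft_force: [-22.4, 14.3, 25.5]
finger_gap: 0.0113
finger_force: 63.2
```

Call:
shift_gripper --moves "0 -0.01 0 0 0\n0 -0.01 0 0 0\n0.04 -0.01 0 0 0\n0.04 -0.01 0 0 0\n0.04 -0.01 0 0 0\n0.04 -0.01 0 0 0\n0.04 -0.01 0 -0.03 0\n0.04 -0.01 0 -0.07 0\n0.04 -0.01 0 -0.11 0\n0.04 -0.01 0 -0.15 0\n0.04 -0.08 0 -0.17 0\n0.04 -0.12 0 -0.17 0"

```text
clock: 5.95
ee_pos: [0.4465, -0.2856, 0.2122]
ee_rot: [0.002, 0.967, -0.255, 0.006]
ft_force: [-0.8, -0.6, 0.6]
finger_gap: 0.0402
finger_force: 0.0
```

Call:
shift_gripper --moves "0.085 -0.04 0 0 0\n0.085 -0.08 0 0 0\n0.085 -0.08 0 0 0"

```text
clock: 6.2
ee_pos: [0.364, -0.2366, 0.2064]
ee_rot: [-0.002, 0.967, -0.255, -0.005]
ft_force: [-0.6, 0.5, -0.4]
finger_gap: 0.0747
finger_force: 0.0
```

Run:
```python
from h import *
rel((.564,-.3504,.16),-29.5)
p,d=bot.read_camera("top");np.save("pics/t3.npy",d);cv2.imwrite("pics/t3f.png",p);cv2.imwrite("pics/t3.png",cv2.resize(p[160:310,330:460],None,fx=4,fy=4,interpolation=2))
```

```text
shift [0.2306 0.0005 0.0439] turn -0.0 yaw -29.53 pos [ 0.364  -0.2366  0.2064] j [-0.67  0.14  1.81 -0.    1.2   1.41] F [-0.6  0.5 -0.4] t 6.2
```

View pics/t3.png

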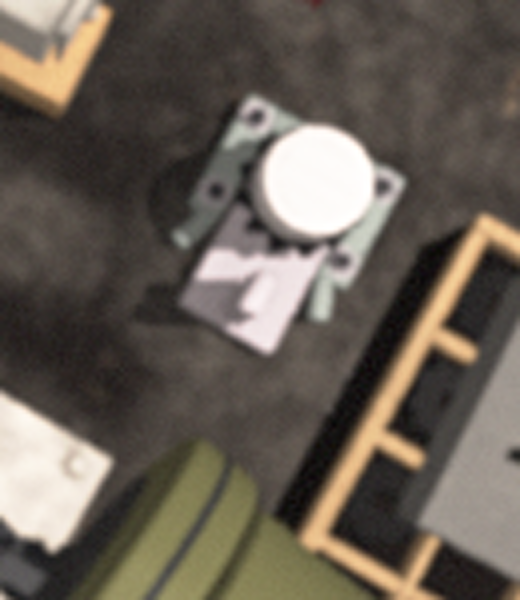

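The plate sits in the channel, with rear corners at crop (180,303) and (270,355). I'll check its pose against the cap and compute the cap approach.

Run:
```python
from h import *
c=lambda u,v,z:ray("top",(330+(u+.5)/4-.5,160+(v+.5)/4-.5),z)[:2]
O=np.array([.564,-.3504]);a=np.radians(-29.5);X=np.array([np.cos(a),np.sin(a)]);Y=np.array([-X[1],X[0]])
for q in(c(180,303,.012),c(270,355,.012)):print((q-O)@X,(q-O)@Y)
P=cloud("top",np.load("pics/t3.npy"));f=(abs(P[...,0]-.51)<.03)&(abs(P[...,1]+.32)<.03)&(abs(P[...,2]-.072)<.005)
f&=((P[...,:2]-O)@X<-.045)
m=P[f].mean(0)[:2]-O;print("fin",f.sum(),m@X,m@Y)
rel((.565,-.3506,.206),30.5)
```

```text
-0.078880323826742 0.02506191333697788
-0.07908343794870167 -0.029263091925660747
fin 72 -0.06339266903905928 -0.002232830979249313
shift [ 0.2257 -0.0006  0.0006] turn -1.048 yaw -29.55 pos [ 0.3684 -0.2398  0.2074] j [-0.67  0.14  1.8  -0.    1.2   1.41] F [ 0.5 -0.9  0.3] t 6.25
```

The rear edge is at -79 mm, so the plate is home. On to the cap.

Call:
shift_gripper --moves "0.085 0.035 0 0 0\n0.085 0.22 0 0 -1.048\n0.085 0.22 0 0 -1.048\n0.085 0.22 0 0 -1.048\n0.085 0.22 0 0 -1.048\n0.085 0.22 0 0 -1.048\n0.085 0.22 0 0 -1.048\n0.085 0.22 0 0 -1.048\n0.085 0.22 0 0 -1.048\n0.085 0.22 0 0 -1.048\n0.085 0.22 0 0 -1.048\n0.085 0.22 0 0 -1.048" --force 80

```text
clock: 7.25
ee_pos: [0.5653, -0.352, 0.2076]
ee_rot: [0.0, 0.965, 0.262, 0.0]
ft_force: [0.0, 0.2, 0.3]
finger_gap: 0.0848
finger_force: 0.0
```

```bash
python3 -c "
from h import *
rel((.565,-.3506,.045),30.5)"
```

```text
shift [ 0.0004 -0.0015  0.1626] turn -0.001 yaw 30.43 pos [ 0.5653 -0.352   0.2076] j [-0.62  0.45  1.34 -0.    1.35  0.42] F [0.  0.2 0.3] t 7.25
```

Call:
shift_gripper --moves "0.085 0 -0.001 0.04 0\n0.085 0 -0.001 0.08 0\n0.085 0 -0.001 0.11 0\n0.085 0 -0.001 0.13 0\n0.085 0 -0.001 0.15 0\n0.085 0 -0.001 0.162 0\n0.085 0 -0.001 0.162 0"

```text
clock: 7.83
ee_pos: [0.5622, -0.3493, 0.0426]
ee_rot: [-0.002, 0.965, 0.263, -0.002]
ft_force: [-0.3, 0.6, -0.0]
finger_gap: 0.0848
finger_force: 0.0
```

Call:
shift_gripper --moves "0.03 0 0 0 0\n0.03 0 0 0 0\n0.03 0 0 0 0\n0.03 0 0 0 0\n0.03 0 0 0 0\n0.03 0 0 0 0\n0.03 0 0 0 0" --force 60

```text
clock: 8.42
ee_pos: [0.5641, -0.3499, 0.048]
ee_rot: [0.0, 0.965, 0.263, 0.001]
ft_force: [-1.6, 3.4, 6.7]
finger_gap: 0.0521
finger_force: 63.1
```

```bash
python3 -c "
from h import *
rel((.565,-.3506,.045),30.5)"
```

```text
shift [0.0005 0.0011 0.003 ] turn 0.0 yaw 30.51 pos [ 0.5641 -0.3499  0.048 ] j [-0.62  0.59  1.52  0.    1.03  0.42] F [-1.6  3.4  6.7] t 8.4167
```

Call:
shift_gripper --moves "0.03 0 0 -0.003 0\n0.03 0 0 -0.003 -0.08\n0.03 0 0 -0.003 -0.16\n0.03 0 0 -0.003 -0.24\n0.03 0 0 -0.003 -0.32\n0.03 0 0 -0.003 -0.4\n0.03 0 0 -0.003 -0.4" --force 90

```text
clock: 9.0
ee_pos: [0.5644, -0.3496, 0.049]
ee_rot: [-0.0, 0.893, 0.45, 0.001]
ft_force: [2.2, 2.9, -3.2]
finger_gap: 0.052
finger_force: 99.8
```

```bash
python3 -c "
from h import *
rel((.565,-.3506,.045),30.5);s=bot.sense();print(s['ft_torque'],s['joint_torque'][5],s['finger_gap'])"
```

```text
shift [-0.0005  0.0011  0.004 ] turn 0.4 yaw 53.43 pos [ 0.5644 -0.3496  0.049 ] j [-0.62  0.59  1.52  0.    1.03  0.02] F [ 2.2  2.9 -3.2] t 9.0
[ 0.51167323 -0.32677448 -0.7566846 ] -1.5265728905797005 0.051967079800429784
```

Call:
shift_gripper --moves "0.03 0 0 0 -0.08\n0.03 0 0 0 -0.16\n0.03 0 0 0 -0.16" --force 120

```text
clock: 9.25
ee_pos: [0.5644, -0.3498, 0.0484]
ee_rot: [-0.0, 0.856, 0.517, 0.001]
ft_force: [4.1, 2.7, -7.3]
finger_gap: 0.0513
finger_force: 126.5
```

```bash
python3 -c "
from h import *
s=bot.sense();print(s['ft_torque'],s['joint_torque'][5],s['joint_pos'][5])"
```

```text
[ 0.39694266 -0.61698598 -1.9544087 ] -2.6676714420318604 -0.13812721709640824
```

Call:
shift_gripper --moves "0.03 0 0 0 0\n0.03 0 0 0 -0.04\n0.03 0 0 0 -0.08" --force 60

```text
clock: 9.5
ee_pos: [0.5645, -0.3497, 0.0484]
ee_rot: [-0.0, 0.835, 0.55, 0.001]
ft_force: [4.4, 3.0, -7.4]
finger_gap: 0.051
finger_force: 127.8
```

```bash
python3 -c "
from h import *
s=bot.sense();print(s['ft_torque'],s['joint_torque'][5],s['joint_pos'][5])"
```

```text
[ 0.34631208 -0.58095945 -3.65346473] -3.089470714330673 -0.2151473294354408
```

The torque keeps rising (0.8, 2.0, 3.7 N·m), which looks like the hard stop. I'll go back and try clockwise, comparing torque.

Call:
shift_gripper --moves "0.03 0 0 0 0.1\n0.03 0 0 0 0.2\n0.03 0 0 0 0.3\n0.03 0 0 0 0.4\n0.03 0 0 0 0.4" --force 90

```text
clock: 9.92
ee_pos: [0.5629, -0.3511, 0.0491]
ee_rot: [0.001, 0.927, 0.376, -0.001]
ft_force: [-0.8, -0.4, -2.7]
finger_gap: 0.0508
finger_force: 125.2
```

```bash
python3 -c "
from h import *
s=bot.sense();print(s['ft_torque'],s['joint_torque'][5],s['joint_pos'][5])"
```

```text
[-0.0096665   0.18057368  0.01665349] 1.0211579874157906 0.18190422068641843
```

Call:
shift_gripper --moves "0.03 0 0 0 0.1\n0.03 0 0 0 0.2\n0.03 0 0 0 0.3\n0.03 0 0 0 0.3" --force 90

```text
clock: 10.25
ee_pos: [0.5637, -0.3511, 0.0495]
ee_rot: [0.001, 0.972, 0.234, -0.0]
ft_force: [0.4, 0.4, -1.3]
finger_gap: 0.0511
finger_force: 125.1
```

```bash
python3 -c "
from h import *
s=bot.sense();print(s['ft_torque'],s['joint_torque'][5],s['joint_pos'][5])"
```

```text
[-0.03448013 -0.00447826 -0.06995659] 1.0163263231515884 0.47882864350885906
```

Call:
shift_gripper --moves "0.03 0 0 0 0.1\n0.03 0 0 0 0.2\n0.03 0 0 0 0.3\n0.03 0 0 0 0.3" --force 90

```text
clock: 10.58
ee_pos: [0.5632, -0.3505, 0.0492]
ee_rot: [0.0, 0.996, 0.087, -0.0]
ft_force: [-1.0, 0.2, -1.1]
finger_gap: 0.0511
finger_force: 125.1
```

```bash
python3 -c "
from h import *
s=bot.sense();print(s['ft_torque'],s['joint_torque'][5],s['joint_pos'][5])"
```

```text
[0.07922782 0.24993863 0.00964755] 1.0240696370601654 0.7767543512560786
```

There is nearly no resistance clockwise, so that is the loosening direction. Continuing.

Call:
shift_gripper --moves "0.03 0 0 0 0.1\n0.03 0 0 0 0.2\n0.03 0 0 0 0.3\n0.03 0 0 0 0.4\n0.03 0 0 0 0.5\n0.03 0 0 0 0.6\n0.03 0 0 0 0.7\n0.03 0 0 0 0.7" --force 90

```text
clock: 11.25
ee_pos: [0.5628, -0.3488, 0.0486]
ee_rot: [-0.001, 0.966, -0.259, -0.001]
ft_force: [-0.4, 3.8, -1.6]
finger_gap: 0.0511
finger_force: 125.3
```

```bash
python3 -c "
from h import *
s=bot.sense();print(s['ft_torque'],s['joint_torque'][5],s['joint_pos'][5])"
```

```text
[0.73666916 0.09506621 0.03382196] 1.0286973416805267 1.4753467126855084
```

Call:
shift_gripper --moves "0.03 0 0 0 0.1\n0.03 0 0 0 0.2\n0.03 0 0 0 0.3\n0.03 0 0 0 0.4\n0.03 0 0 0 0.5\n0.03 0 0 0 0.6\n0.03 0 0 0 0.6" --force 90

```text
clock: 11.83
ee_pos: [0.5634, -0.3479, 0.0486]
ee_rot: [-0.001, 0.846, -0.533, -0.001]
ft_force: [1.1, 6.9, -0.9]
finger_gap: 0.0513
finger_force: 125.4
```

```bash
python3 -c "
from h import *
s=bot.sense();print(s['ft_torque'],s['joint_torque'][5],s['joint_pos'][5])"
```

```text
[ 1.1673038  -0.04153679  0.04396035] 0.9709807857871056 2.0749024181732043
```

Call:
shift_gripper --moves "0.03 0 0 -0.003 0\n0.03 0 0 -0.006 0\n0.03 0 0 -0.01 0\n0.03 0 0 -0.01 0"

```text
clock: 12.17
ee_pos: [0.5644, -0.3485, 0.0591]
ee_rot: [-0.001, 0.847, -0.531, -0.0]
ft_force: [0.8, 5.8, 0.2]
finger_gap: 0.0512
finger_force: 125.1
```

It lifts with no resistance. I'll raise it to 10 cm and check visually.

Call:
shift_gripper --moves "0.03 0 0 -0.01 0\n0.03 0 0 -0.02 0\n0.03 0 0 -0.03 0\n0.03 0 0 -0.045 0\n0.03 0 0 -0.06 0\n0.03 0 0 -0.075 0\n0.03 0 0 -0.09 0\n0.03 0 0 -0.09 0\n0.03 0 0 -0.09 0"

```text
clock: 12.92
ee_pos: [0.5645, -0.3516, 0.1507]
ee_rot: [0.0, 0.846, -0.533, 0.002]
ft_force: [0.2, 0.1, -1.2]
finger_gap: 0.0513
finger_force: 125.3
```

Run:
```python
from h import *
rel((.564,-.3504,.149))
p,d=bot.read_camera("side");P=cloud("side",d)
cv2.imwrite("pics/s4.png",cv2.resize(p[90:230,270:430],None,fx=5,fy=4.2,interpolation=2))
```

```text
shift [-0.0013 -0.      0.0017] yaw -64.47 pos [ 0.5645 -0.3516  0.1507] j [-0.62  0.49  1.42 -0.    1.23  2.08] F [ 0.2  0.1 -1.2] t 12.9167
```

View pics/s4.png

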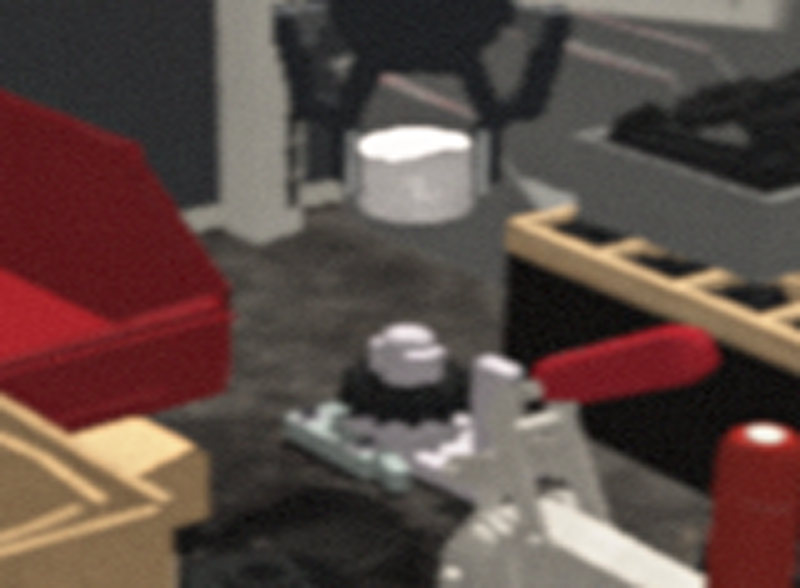

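The cap is off and held upright at crop (415,175), about 10 cm above the bare spindle nose at (408,350). The plate is still in the channel with its fin at (495,400). I'll let it settle briefly and hand in.

Call:
shift_gripper --moves "0.03 0 0 0 0\n0.03 0 0 0 0\n0.03 0 0 0 0\n0.03 0 0 0 0"

```text
clock: 13.3
ee_pos: [0.5632, -0.35, 0.1479]
ee_rot: [-0.0, 0.845, -0.534, -0.001]
ft_force: [-0.6, -1.0, -1.3]
finger_gap: 0.0508
finger_force: 125.3
```

```bash
python3 -c "
from bench import bot
print(bot.finish_job())"
```

```text
the job is handed in; nothing more can be done
None
```

The job is handed in at 13.3 s (no verdict was returned): the lock plate is home, the cap came off clockwise seen from above (left-hand thread), and the arm is holding it upright about 10 cm above the spindle.

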